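# Lay out a slab-glass panel around two bedded pieces

## Robot

A 7-joint arm with a two-finger parallel gripper is mounted at the origin on the work surface. World frame = base frame: x ahead of the robot, y to its left, z up, the work surface at z = 0. Lengths are in m, angles in rad, forces in N, time in s.
With the tool pointing down it reaches from about 0.4 to 0.85 m from the base axis. Payload 4.5 kg.
Tool frame: the origin (TCP) lies midway between the tips of the shut fingers; the grasp point (between the pads) lies robot.grip_point_offset behind it (robot.grip_point_offset is the distance from the TCP to the grasp point, in m); z points along the fingers, y is the line along which they close (so a half turn about z gives the same grasp; the last joint's range is limited). The gripper opens to 88 mm and grips with 3 to 60 N. Pads are 18 mm wide; open, the fingers measure 123 mm over their backs; the gripper's body (75 mm by 187 mm) begins 45 mm behind the grasp point.
Start: joints at [-1.106, 0.689, -0.195, 1.565, 0.157, 0.902, -0.215], TCP at [0.261, 0.568, 0.239] pointing down, gripper open.
Joint ranges: [-3.01, 3.01], [-0.46, 2.08], [-1.47, 1.51], [0.13, 2.56], [-1, 4.14], [0.04, 2.09], [-2.66, 2.66]. Speed limits (rad/s): [2.57, 2.57, 3.14, 3.14, 3.14, 3.14, 3.14].

## Interface

Orientations are given as a rotation vector (axis times angle).
In Python, from station import robot gives the robot as it stands.
- The arm moves only by the shell command python3 -m pendant 'ROWS' [FORCE]. ROWS is JSON, a list that holds one entry, the list of rows, each a list of 7 numbers: the opening, from -1 (shut) to 1 (fully open), then the shift along the tool's x, y, z in units of 15 cm (1.0 is 15 cm), then the turn, a rotation vector about the tool's x, y, z in units of 45 degrees (1.0 is 45 degrees). A call has 1 to 8 rows; each row is the pose to reach, as a shift and turn from the pose commanded when the call began, along the tool's axes at that moment; what a row does not reach only later rows make up. A row lasts 1/12 s, in which the tool goes at most 41.7 mm and 7.16 degrees, less where a joint would pass 70% of its speed; a pose out of reach is approached as far as the arm can. A call with a number of a shift or a turn outside -1 to 1 is refused whole. A call with a gripper value outside its range is refused whole. The fingers move at their own pace and stop on an object; FORCE is the grip in N (left out, the last holds). Time passes only in rows, so rows that repeat a pose let the fingers close. It gives the time, the measured TCP pose, the force, the opening and the grip force at its end, in the units of the state.
- robot.get_obs(): the state, without advancing time (a new reading comes with each control period).
- robot.camera(name): name is "scene" or "top"; returns a dict with "pixels" (480x640x3 uint8, red, green, blue), "K" (3x3 intrinsics, pixels), "position" and "attitude" of the camera in the world. Camera axes: x right, y down, z forward; pixel columns grow to the right and rows downward; lengths in m; the calibration is good to about 2 mm. A picture is of the moment at which its call begins. There is no depth.
- robot.hand_in(): hands the job in; it is judged then, once.
The state is a dict: "clock": time; "qpos": joint angles; "qd": joint speeds; "joint_efforts": joint torques, N m; "tool_pos": TCP position; "tcp_rot": TCP orientation; "ft_force": force on the tool from outside, world axes, zero at the start; "torque": the same for the moment, N m; "width": finger opening in m; "gripper_force": force on a finger pad.
Only numpy, scipy, OpenCV 4.12 (cv2) and the standard library are available. Lean on these libraries where they do the work, as an engineer would, in place of code of your own. Each camera call takes 0.05 s, during which the arm holds its last target. There are 200 camera calls.

## Task

Lay out the slab-glass panel on the plywood board, taking the wooden batten along one edge of the board as the back: lay the long bar behind the big round piece, parallel to the batten and centred on the big round; lay the square midway between the big round and the big hexagon, its sides parallel to the board's edges; and lay the small round piece in front of the big hexagon and centred on it. All lie flat, with mortar joints of about 30 mm from each to its big piece; when the three glasses lie right, stand the dark metal weight upright in the middle of the square. Set everything down rather than dropping it, and leave the cork pin block and the wooden lathekin where they lie.

Things in the scene. Friction and masses are not known exactly. Their poses are not given: they have to be found in the camera images.
- board: Fixed plywood layout board, 270 (x) x 310 (y) x 12 mm, on the robot's left or right; origin at the centre of its underside. Its +x edge (the back, away from the robot) carries a wooden batten 15 mm wide, 14 mm above the board; board +x is behind, -x in front; turned at most 0.2 rad. The loose things lie on a grey felt mat 3 mm thick on the other side.
- big_round: Big round piece of green slab glass, fixed to the board: disc 50 mm across, 25 mm thick; origin at the centre of its underside, on the board's top; its x and y axes are parallel to the board's. The big hexagon stands 150 mm to one side of it along the board's y axis, sometimes on +y, sometimes on -y.
- big_hex: Big hexagon of green slab glass, fixed to the board: 50 mm across flats (two flats face the board's +x and -x), 58 mm across corners, 25 mm thick; origin at the centre of its underside; axes parallel to the board's.
- bar: Loose long bar of green slab glass, 24 (x) x 90 (y) x 25 mm thick, lying flat on the mat, 130 g; origin at the centre of its underside. With a 30 mm joint its centre is 67 mm from the centre of the big round.
- square: Loose square of green slab glass, 40 x 40 mm, 25 mm thick, lying flat on the mat, 100 g; origin at the centre of its underside, x and y parallel to its sides.
- small_round: Loose small round piece of green slab glass, disc 34 mm across, 25 mm thick, lying flat on the mat, 60 g; origin at the centre of its underside. With a 30 mm joint its centre is 72 mm from the centre of the big hexagon.
- weight: Loose dark metal weight standing upright on the mat: base disc 36 mm across and 16 mm high with a knob 18 mm across on top of it, 40 mm high in all, about 220 g; origin at the centre of its underside. Grip it by the knob (16 to 40 mm above the origin).
- pin_block: Bystander: loose cork block 28 x 34 x 18 mm with steel pins (30 mm high in all), on the front middle of the board; origin at the centre of its underside. Leave it.
- lathekin: Bystander: loose dark wooden lathekin (a flat stick) 16 x 108 x 9 mm, long along y, in the middle of the mat between the loose things; origin under its middle. Leave it.
There are look-alikes about, which are no part of the job. What is shaped like the small_round but blue is not meant. Several things have the shape of the weight; the one meant has the colours described above.

How it is judged:
On the way, in this order (a step that is already met when the one before it is completed fails the run):
1. the bar, the square and the small round lie in their places on the board, let go (x of bar in the frame of big_round between 0.055 and 0.079 m and y of bar in the frame of big_round between -0.012 and 0.012 m and angle between the y axis of bar and the y axis of board, either way round below 0.21 rad and angle between each of bar, square, small_round's own z axis and vertical below 0.1 rad and z of bar in the frame of board between 0.007 and 0.017 m and x of square in the frame of big_round between -0.012 and 0.012 m and horizontal distance between square and big_round below 0.087 m and horizontal distance between square and big_hex below 0.087 m and (angle between the x axis of square and the x axis of board, either way round below 0.21 rad or angle between the x axis of square and the y axis of board, either way round below 0.21 rad) and z of square in the frame of board between 0.007 and 0.017 m and x of small_round in the frame of big_hex between -0.084 and -0.06 m and y of small_round in the frame of big_hex between -0.012 and 0.012 m and z of small_round in the frame of board between 0.007 and 0.017 m and contact force between the fingers and bar below 0.05 N and contact force between the fingers and square below 0.05 N and contact force between the fingers and small_round below 0.05 N), for 0.2 s.
2. the weight stands on the middle of the square, with the three glasses still in place (x of bar in the frame of big_round between 0.055 and 0.079 m and y of bar in the frame of big_round between -0.012 and 0.012 m and angle between the y axis of bar and the y axis of board, either way round below 0.21 rad and angle between each of bar, square, small_round, weight's own z axis and vertical below 0.1 rad and z of bar in the frame of board between 0.007 and 0.017 m and x of square in the frame of big_round between -0.012 and 0.012 m and horizontal distance between square and big_round below 0.087 m and horizontal distance between square and big_hex below 0.087 m and (angle between the x axis of square and the x axis of board, either way round below 0.21 rad or angle between the x axis of square and the y axis of board, either way round below 0.21 rad) and z of square in the frame of board between 0.007 and 0.017 m and x of small_round in the frame of big_hex between -0.084 and -0.06 m and y of small_round in the frame of big_hex between -0.012 and 0.012 m and z of small_round in the frame of board between 0.007 and 0.017 m and horizontal distance between weight and square below 0.01 m and z of weight in the frame of square between 0.021 and 0.029 m), for 0.2 s.
At the end, for the whole second after the job is handed in: At rest, flat on the board: bar centre 67 mm behind the big round's, small round 72 mm in front of the hexagon's, square midway between both, each within 12 mm in x and y (bar, square parallel to the board within 0.21 rad); weight upright on the square, centres within 10 mm (all of step 2 and linear speed of each of bar, square, small_round, weight below 0.02 m/s and angular speed of each of bar, square, small_round, weight below 0.2 rad/s); the robot touches nothing.
It fails at once if a glass or the weight is let fall from a height (in free air with its underside more than 40 mm above the board or mat, 65 mm for the weight) ((height (world z) of bar above 0.055 m and contact force between anything else and bar below 0.01 N) or (height (world z) of square above 0.055 m and contact force between anything else and square below 0.01 N) or (height (world z) of small_round above 0.055 m and contact force between anything else and small_round below 0.01 N) or (height (world z) of weight above 0.08 m and contact force between anything else and weight below 0.01 N)).
It fails at once if the cork pin block or the lathekin is moved more than 25 mm (distance of any of pin_block, lathekin from where it was at the start of the episode above 0.025 m).
It also fails if it takes over 106 s, if anything falls off the work surface, if the arm or the gripper's body presses on something with over 40 N, if the wrist force passes 120 N, or if a joint passes its speed limit or range.

## Working session

There is one attempt and no reset: what is moved stays moved. The work goes in short steps, Python scripts to look and compute and a shell command to move; the robot and the scene stay as the last step left them, time stands still between calls to the robot, and variables do not carry over. Pictures are saved under pics/ and viewed, at most 14 in all, crops included, and the job is handed in when it is done.

```bash
ls; mkdir -p pics; python3 - <<'E'
from station import robot
import cv2,numpy as np
for n in("scene","top"):
    c=robot.camera(n); cv2.imwrite(f"pics/{n}0.png",c["pixels"][:,:,::-1]); print(n,c["K"],c["position"],c["attitude"])
print(robot.get_obs(),robot.grip_point_offset)
E
```

```text
pics
scene [[559.47517519   0.         314.14470495]
 [  0.         559.47517519 246.86658405]
 [  0.           0.           1.        ]] [ 1.41028588 -0.07627052  0.65336707] [-1.71716514 -1.56725754  0.78858321]
top [[549.91138907   0.         317.80936639]
 [  0.         549.91138907 240.28630017]
 [  0.           0.           1.        ]] [5.03381314e-01 8.23015196e-05 9.43408087e-01] [-2.20687187  2.15214754 -0.07767605]
{'clock': 0.1, 'qpos': array([-1.10622365,  0.68988815, -0.19453069,  1.56621137,  0.15733238,
        0.90247186, -0.21512509]), 'qd': array([-1.87212887e-04, -2.59109093e-03,  4.21862926e-04, -3.22232258e-03,
       -6.54164934e-05,  3.04716978e-05,  7.68245413e-04]), 'joint_efforts': array([-3.97408818e-03, -5.28507400e+01, -1.27169799e+00, -1.53838545e+01,
       -5.25543757e-02,  1.95006920e-03,  5.16871205e-05]), 'tool_pos': array([0.260796  , 0.56739102, 0.2380056 ]), 'tcp_rot': array([-6.71274749e-01, -3.06882194e+00,  2.46637904e-03]), 'ft_force': array([0.22827628, 0.01664302, 0.1083464 ]), 'torque': array([-0.034967  ,  0.00996286,  0.00149635]), 'gripper_force': 0.0, 'width': 0.0881834709832175} 0.0187
```

View pics/scene0.png

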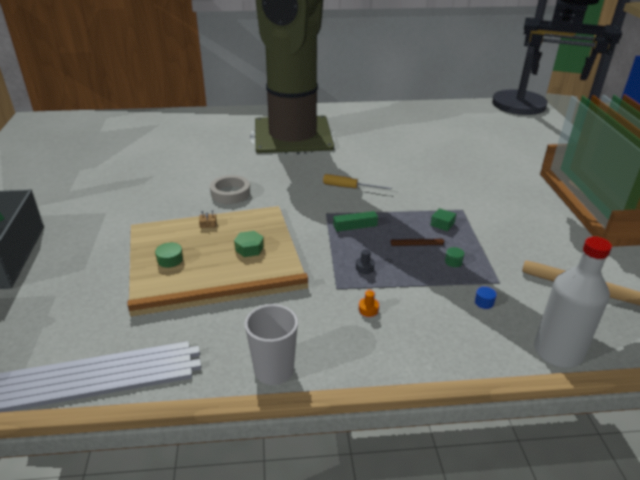

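View pics/top0.png

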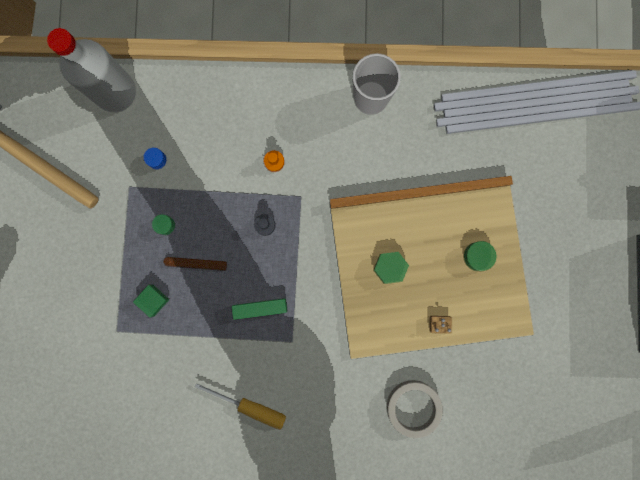

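The top view (up = +x, left = +y) shows the board on the right, with the round at (481,256), hexagon at (391,267) and pin block at (440,324). On the mat are the bar (259,310), square (151,300), small round (163,224), dark weight (264,222) and lathekin (195,264).

```bash
cat > h.py <<'E'
from station import robot
import cv2,numpy as np
from scipy.spatial.transform import Rotation as R
def ray(c,px,z):
    d=R.from_rotvec(c["attitude"]).as_matrix()@np.linalg.solve(c["K"],[px[0],px[1],1.])
    p=np.array(c["position"]); return (p+d*(z-p[2])/d[2])[:2]
def greens(c):
    hsv=cv2.cvtColor(c["pixels"],cv2.COLOR_RGB2HSV)
    m=cv2.inRange(hsv,(55,110,30),(85,255,255))
    return [k for k in cv2.findContours(m,cv2.RETR_EXTERNAL,cv2.CHAIN_APPROX_NONE)[0] if cv2.contourArea(k)>80]
def glass(c):
    out=[]
    for k in greens(c):
        M=cv2.moments(k); u=M["m10"]/M["m00"],M["m01"]/M["m00"]
        if not 100<u[0]<560: continue
        zb=.012 if u[0]>320 else .003
        w=np.array([ray(c,q,zb+.0125) for q in k[:,0]],np.float32)
        (cx,cy),s,a=cv2.minAreaRect(w*1000)
        out.append((np.round(u,1),M["m00"],ray(c,u,zb+.0125).round(4),(round(cx,1),round(cy,1)),np.round(s,1),round(a,1)))
    return out
def delta(tx,ty,tz,yaw=None):
    "shift in tool axes (15cm units) and turn about tool z (45deg units) to a world target; yaw = world angle of tool y (mod pi)"
    o=robot.get_obs(); T=R.from_rotvec(o["tcp_rot"])
    s=T.inv().apply(np.array([tx,ty,tz])-o["tool_pos"])/.15
    y=T.as_matrix()[:,1]; a=np.arctan2(y[1],y[0]); t=0
    if yaw is not None: t=-((yaw-a+np.pi/2)%np.pi-np.pi/2)/(np.pi/4)
    print("shift",s.round(3),"turn z",round(t,3),"yaw now",round(np.degrees(a),1),"tilt",T.as_matrix()[:2,2].round(3),"q",o["qpos"].round(2))
E
python3 - <<'E'
from h import *
c=robot.camera("top")
for g in glass(c): print(*g)
hsv=cv2.cvtColor(c["pixels"],cv2.COLOR_RGB2HSV)
m=cv2.inRange(hsv,(3,120,40),(14,255,200)); 
for k in cv2.findContours(m,cv2.RETR_EXTERNAL,cv2.CHAIN_APPROX_NONE)[0]:
    if cv2.contourArea(k)>300: print("brown",cv2.minAreaRect(k))
a=c["pixels"][195:250,235:295,::-1]; b=c["pixels"][220:340,340:560,::-1]
im=np.zeros((600,800,3),np.uint8); a=cv2.resize(a,None,fx=4,fy=4,interpolation=0); im[:220,:240]=a
a2=c["pixels"][190:345,110:310,::-1]; a2=cv2.resize(a2,None,fx=2.7,fy=2.7,interpolation=0);im[:a2.shape[0],250:250+a2.shape[1]]=a2
cv2.imwrite("pics/crop1.png",im)
for p in [(264,222),(440,324),(195,264)]: print(p,ray(c,p,.043),ray(c,p,.01))
E
```

```text
[259.  308.6] 704.0 [0.4573 0.1018] (457.3, 101.8) [24.  91.1] 8.8
[150.5 300.2] 599.5 [0.4667 0.2846] (466.9, 284.3) [42.9 43.3] 49.9
[389.9 266.5] 613.0 [ 0.5331 -0.1155] (531.4, -114.8) [48.4 48.5] 1.4
[479.  255.1] 560.5 [ 0.5558 -0.2639] (555.2, -263.9) [45.1 50.2] 1.4
[163.  224.2] 306.5 [0.5954 0.2696] (595.6, 269.3) [36.8 31.6] 82.0
brown ((194.9117431640625, 263.1470642089844), (62.12416458129883, 8.590007781982422), 4.39870548248291)
(264, 222) [0.60049388 0.09524011] [0.60405306 0.09872765]
(440, 324) [ 0.44133544 -0.19565742] [ 0.43906146 -0.20283129]
(195, 264) [0.52853164 0.2060401 ] [0.5294534  0.21358846]
```

View pics/crop1.png

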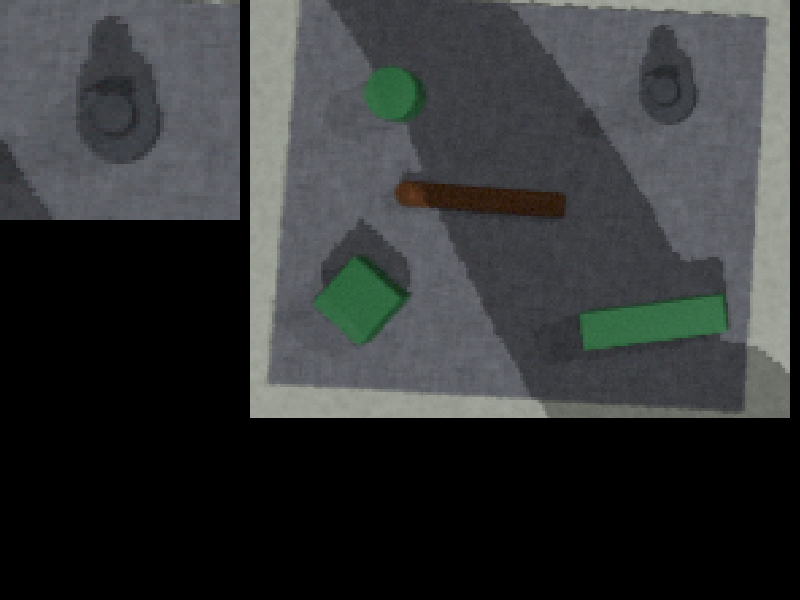

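The crop shows the dark weight's knob at about image (263.2,222.5). The masked glass outlines are clean, so I'll go to the bar first.

```bash
python3 -c "
from h import *
delta(.457,.102,.14,np.radians(8.8))"
```

```text
shift [-2.484 -2.273  0.657] turn z 1.256 yaw now 65.3 tilt [-0.    -0.001] q [-1.11  0.69 -0.19  1.57  0.16  0.9  -0.22]
```

```bash
python3 -m pendant '[[[1,-0.99,-0.9,0.2,0,0,0],[1,-0.99,-0.9,0.2,0,0,0],[1,-0.99,-0.9,0.2,0,0,0],[1,-0.99,-0.9,0.2,0,0,0],[1,-0.99,-0.9,0.2,0,0,0]]]' 30; python3 -m pendant '[[[1,-0.99,-0.9,0.2,0,0,0.5],[1,-0.99,-0.9,0.2,0,0,0.5],[1,-0.99,-0.9,0.2,0,0,0.5],[1,-0.99,-0.9,0.2,0,0,0.5],[1,-0.99,-0.9,0.2,0,0,0.5],[1,-0.99,-0.9,0.2,0,0,0.5]]]'; python3 -c "
from h import *
delta(.457,.102,.10,np.radians(8.8))"
```

```text
clock: 0.57
tool_pos: [0.3402, 0.3802, 0.2083]
tcp_rot: [0.673, 3.068, -0.003]
ft_force: [-0.1, 0.8, -0.0]
width: 0.0881
gripper_force: 0.0
clock: 1.07
tool_pos: [0.4201, 0.1894, 0.1777]
tcp_rot: [1.275, 2.869, -0.011]
ft_force: [-0.3, -0.8, -0.5]
width: 0.0877
gripper_force: 0.0
shift [-0.595 -0.205  0.522] turn z 0.74 yaw now 42.1 tilt [-0.001 -0.007] q [-0.45  0.59 -0.12  2.11  0.16  0.46  0.04]
```

```bash
python3 -m pendant '[[[0,-0.59,-0.2,0.5,0,0,0.74],[0,-0.59,-0.2,0.5,0,0,0.74],[0,-0.59,-0.2,0.5,0,0,0.74],[0,-0.59,-0.2,0.5,0,0,0.74],[0,-0.59,-0.2,0.5,0,0,0.74],[0,-0.59,-0.2,0.5,0,0,0.74],[0,-0.59,-0.2,0.5,0,0,0.74],[0,-0.59,-0.2,0.5,0,0,0.74]]]'; python3 -c "
from h import *
delta(.457,.102,.008,np.radians(8.8))"
```

```text
clock: 1.73
tool_pos: [0.4563, 0.114, 0.1039]
tcp_rot: [-2.026, -2.401, -0.001]
ft_force: [-0.4, -0.4, -0.0]
width: 0.0442
gripper_force: 0.0
shift [-0.08  -0.009  0.639] turn z 0.02 yaw now 9.7 tilt [0.    0.001] q [-0.34  0.74  0.    2.14 -0.01  0.26 -0.16]
```

```bash
python3 -m pendant '[[[0,-0.08,-0.01,0.4,0,0,0.02],[0,-0.08,-0.01,0.4,0,0,0.02],[0,-0.08,-0.01,0.64,0,0,0.02],[0,-0.08,-0.01,0.64,0,0,0.02],[0,-0.08,-0.01,0.64,0,0,0.02],[0,-0.08,-0.01,0.64,0,0,0.02]]]'; python3 -c "
from h import *
delta(.457,.102,.008,np.radians(8.8))
c=robot.camera('scene');cv2.imwrite('pics/s1.png',cv2.resize(c['pixels'][150:330,250:500,::-1],None,fx=3,fy=3))"
```

```text
clock: 2.23
tool_pos: [0.4583, 0.1021, 0.0084]
tcp_rot: [-2.044, -2.383, 0.004]
ft_force: [0.7, -0.5, 0.2]
width: 0.044
gripper_force: 0.0
shift [ 0.    -0.009  0.003] turn z -0.001 yaw now 8.8 tilt [-0.004 -0.   ] q [-0.31  0.94 -0.01  2.16  0.18  0.04 -0.35]
```

View pics/s1.png

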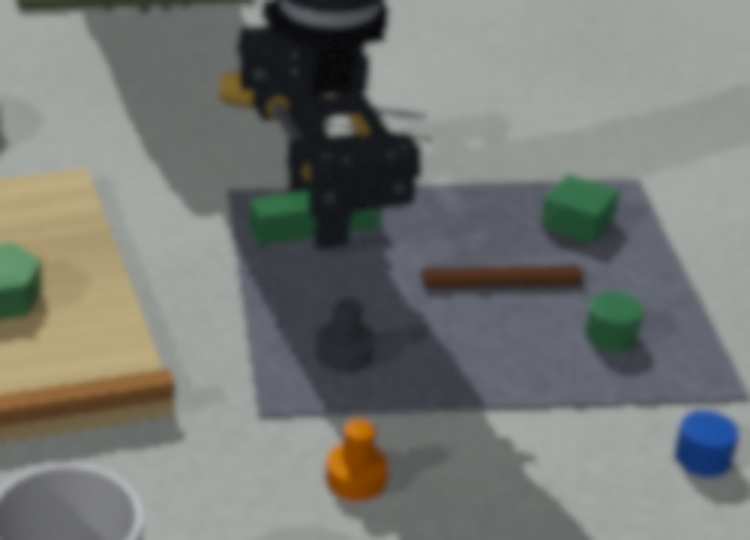

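The fingers straddle the bar (finger at crop 335,210), so I'll close and lift.

```bash
python3 -m pendant '[[[-1,0,0,0,0,0,0],[-1,0,0,0,0,0,0],[-1,0,0,0,0,0,0],[-1,0,0,0,0,0,0],[-1,0,0,0,0,0,0],[-1,0,0,0,0,0,0]]]' 30; python3 -m pendant '[[[-1,0,0,-0.2,0,0,0],[-1,0,0,-0.4,0,0,0],[-1,0,0,-0.6,0,0,0],[-1,0,0,-0.6,0,0,0],[-1,0,0,-0.6,0,0,0]]]'; python3 -c "
from h import *
delta(.6217,-.2539,.10,.15)"
```

```text
clock: 2.78
tool_pos: [0.4585, 0.1018, 0.0092]
tcp_rot: [-2.047, -2.381, 0.003]
ft_force: [-0.9, 0.1, 2.8]
width: 0.0238
gripper_force: 30.0
clock: 3.2
tool_pos: [0.4594, 0.1017, 0.1]
tcp_rot: [-2.048, -2.381, -0.0]
ft_force: [-0.5, -0.3, -1.8]
width: 0.0235
gripper_force: 30.0
shift [-2.506e+00  7.150e-01 -1.000e-03] turn z 0.0 yaw now 8.6 tilt [-0.  0.] q [-0.28  0.75 -0.06  2.14  0.17  0.26 -0.34]
```

```bash
for i in 1 2; do :; done; python3 -m pendant '[[[-1,-0.25,0.07,0,0,0,0],[-1,-0.5,0.14,0,0,0,0],[-1,-0.75,0.21,0,0,0,0],[-1,-0.95,0.27,0,0,0,0]]]'; python3 -m pendant '[[[-1,-0.25,0.07,0,0,0,0],[-1,-0.5,0.14,0,0,0,0],[-1,-0.75,0.21,0,0,0,0],[-1,-0.95,0.27,0,0,0,0]]]'; python3 -m pendant '[[[-1,-0.2,0.06,0,0,0,0],[-1,-0.4,0.12,0,0,0,0],[-1,-0.6,0.17,0,0,0,0],[-1,-0.6,0.17,0,0,0,0],[-1,-0.6,0.17,0,0,0,0]]]'; python3 -c "
from h import *
delta(.6217,-.2539,.03,.15)
c=robot.camera('scene');cv2.imwrite('pics/s2.png',cv2.resize(c['pixels'][120:320,80:350,::-1],None,fx=2.9,fy=2.9))"
```

```text
clock: 3.53
tool_pos: [0.5197, -0.0364, 0.0971]
tcp_rot: [-2.048, -2.378, 0.008]
ft_force: [0.5, -0.1, -1.7]
width: 0.0237
gripper_force: 30.0
clock: 3.87
tool_pos: [0.5807, -0.1718, 0.0966]
tcp_rot: [-2.049, -2.377, 0.007]
ft_force: [0.6, 0.4, -1.8]
width: 0.024
gripper_force: 30.0
clock: 4.28
tool_pos: [0.6186, -0.2556, 0.0959]
tcp_rot: [-2.05, -2.375, 0.007]
ft_force: [0.3, 1.1, -1.0]
width: 0.0237
gripper_force: 30.0
shift [0.008 0.025 0.439] turn z -0.004 yaw now 8.4 tilt [-0.006 -0.001] q [ 0.44  0.93 -0.23  1.52  0.28  0.73  0.23]
```

View pics/s2.png

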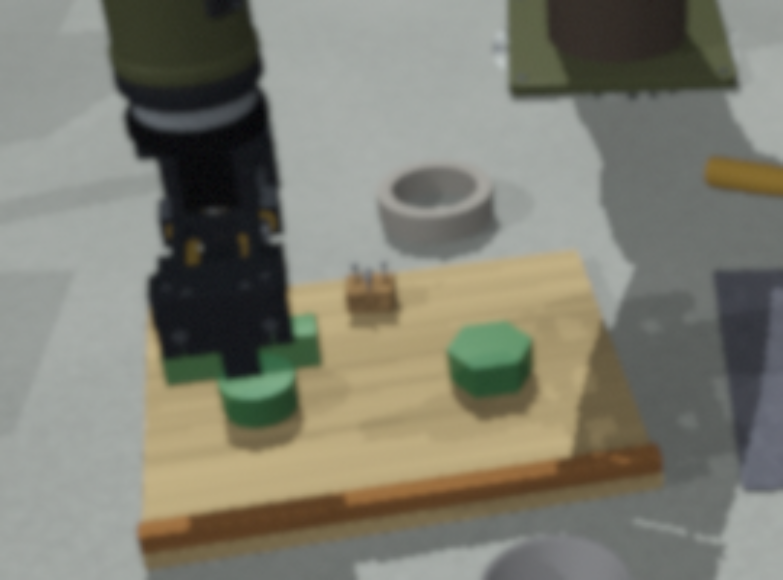

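The bar is held parallel to the batten above its place. Descending.

```bash
python3 -m pendant '[[[-1,0.01,0.025,0.15,0,0,0],[-1,0.01,0.025,0.3,0,0,0],[-1,0.01,0.025,0.4,0,0,0],[-1,0.01,0.025,0.43,0,0,0],[-1,0.01,0.025,0.46,0,0,0],[-1,0.01,0.025,0.46,0,0,0]]]'; python3 -c "
from h import *
delta(.6217,-.2539,.019,.15)"
```

```text
clock: 4.83
tool_pos: [0.623, -0.2505, 0.029]
tcp_rot: [-2.045, -2.381, 0.004]
ft_force: [-0.2, -1.1, -0.5]
width: 0.0238
gripper_force: 30.0
shift [-0.021 -0.012  0.067] turn z 0.002 yaw now 8.7 tilt [-0.004 -0.   ] q [ 0.42  1.02 -0.21  1.53  0.31  0.63  0.21]
```

```bash
python3 -m pendant '[[[-1,-0.02,-0.01,0.02,0,0,0],[-1,-0.02,-0.01,0.04,0,0,0],[-1,-0.02,-0.01,0.055,0,0,0],[-1,-0.02,-0.01,0.065,0,0,0],[-1,-0.02,-0.01,0.075,0,0,0],[-1,-0.02,-0.01,0.075,0,0,0]]]'; python3 -c "
from h import *
delta(.6217,-.2539,.019,.15)"
```

```text
clock: 5.33
tool_pos: [0.6224, -0.2544, 0.0184]
tcp_rot: [-2.047, -2.381, 0.003]
ft_force: [-0.0, 0.9, -2.0]
width: 0.0237
gripper_force: 30.0
shift [ 0.004 -0.004 -0.004] turn z 0.001 yaw now 8.6 tilt [-0.003 -0.001] q [ 0.42  1.04 -0.2   1.53  0.31  0.61  0.21]
```

```bash
python3 -m pendant '[[[-1,0,0,0.005,0,0,0],[-1,0,0,0.01,0,0,0],[-1,0,0,0.01,0,0,0]]]'; python3 -m pendant '[[[-0.25,0,0,0,0,0,0],[-0.25,0,0,0,0,0,0],[-0.25,0,0,0,0,0,0],[-0.25,0,0,-0.1,0,0,0],[-0.25,0,0,-0.3,0,0,0],[-0.25,0,0,-0.5,0,0,0],[-0.25,0,0,-0.6,0,0,0]]]';  python3 -c "
from h import *
for g in glass(robot.camera('top')): print(*g)
delta(.56,.0,.11,.15)"
```

```text
clock: 5.58
tool_pos: [0.6225, -0.2544, 0.0183]
tcp_rot: [-2.047, -2.381, 0.004]
ft_force: [-2.5, 0.6, 8.0]
width: 0.0234
gripper_force: 30.0
clock: 6.17
tool_pos: [0.6246, -0.2549, 0.1114]
tcp_rot: [2.046, 2.38, -0.0]
ft_force: [1.2, -0.2, 0.3]
width: 0.033
gripper_force: 0.0
[150.5 300.2] 599.0 [0.4666 0.2846] (466.7, 284.5) [43.  42.6] 49.5
[390.3 266.2] 592.0 [ 0.5335 -0.116 ] (534.4, -115.1) [44.2 51.4] 72.4
[478.7 255.1] 526.0 [ 0.5558 -0.2633] (555.2, -262.9) [45.1 45.2] 1.4
[162.9 224.1] 306.5 [0.5957 0.2697] (595.0, 268.8) [32.4 35.9] 1.4
[468.4 215.9] 487.0 [ 0.6214 -0.2458] (621.2, -245.5) [22.6 70.2] 8.6
shift [ 1.749 -0.18   0.016] turn z 0.0 yaw now 8.6 tilt [ 0.006 -0.003] q [ 0.44  0.91 -0.24  1.5   0.28  0.76  0.24]
```

```bash
python3 -m pendant '[[[0.3,0.28,-0.03,0,0,0,0],[0.3,0.56,-0.06,0,0,0,0],[0.3,0.84,-0.09,0,0,0,0],[0.3,0.98,-0.12,0,0,0,0]]]'; python3 -m pendant '[[[0.3,0.27,-0.05,0,0,0,0],[0.3,0.54,-0.1,0,0,0,0],[0.3,0.8,-0.15,0,0,0,0],[0.3,0.98,-0.2,0,0,0,0]]]';  python3 -m pendant '[[[0.3,0.27,-0.05,0,0,0,0],[0.3,0.54,-0.1,0,0,0,0],[0.3,0.8,-0.15,0,0,0,0],[0.3,0.98,-0.2,0,0,0,0],[0.3,0.98,-0.2,0,0,0,0]]]'; python3 -c "
from h import *
delta(.4668,.2845,.06,np.radians(49.6))"
```

```text
clock: 6.55
tool_pos: [0.5819, -0.1054, 0.1075]
tcp_rot: [-2.039, -2.384, -0.001]
ft_force: [0.2, 1.1, 0.3]
width: 0.0566
gripper_force: 0.0
clock: 6.88
tool_pos: [0.53, 0.0336, 0.1075]
tcp_rot: [-2.042, -2.383, 0.0]
ft_force: [-0.6, 0.0, 0.6]
width: 0.0572
gripper_force: 0.0
clock: 7.3
tool_pos: [0.4764, 0.1784, 0.1075]
tcp_rot: [-2.03, -2.389, -0.002]
ft_force: [0.8, -0.4, -0.9]
width: 0.0575
gripper_force: 0.0
shift [0.707 0.052 0.32 ] turn z -0.896 yaw now 9.3 tilt [-0.004  0.005] q [-0.39  0.76 -0.1   2.02  0.16  0.37 -0.45]
```

```bash
python3 -m pendant '[[[0.3,0.25,0.02,0,0,0,-0.15],[0.3,0.5,0.04,0,0,0,-0.3],[0.3,0.7,0.05,0.1,0,0,-0.45],[0.3,0.7,0.05,0.2,0,0,-0.6],[0.3,0.7,0.05,0.3,0,0,-0.75],[0.3,0.7,0.05,0.3,0,0,-0.9],[0.3,0.7,0.05,0.3,0,0,-0.9],[0.3,0.7,0.05,0.3,0,0,-0.9]]]';  python3 -c "
from h import *
for g in glass(robot.camera('top')): print(*g)
delta(.4668,.2845,.008,np.radians(49.6))"
```

```text
clock: 7.97
tool_pos: [0.4714, 0.2745, 0.0622]
tcp_rot: [-1.102, -2.939, 0.002]
ft_force: [-0.4, 0.1, 0.6]
width: 0.0571
gripper_force: 0.0
[156.  292.7] 127.0 [0.4793 0.2759] (478.8, 275.2) [40.1 11.8] 49.7
[390.2 266.3] 608.0 [ 0.5334 -0.1158] (532.1, -115.9) [47.5 51.2] 8.6
[479.  255.1] 549.5 [ 0.5558 -0.2638] (555.3, -264.6) [45.4 48.4] 0.3
[162.8 224.3] 321.0 [0.5953 0.27  ] (595.5, 269.8) [36.9 32.6] 65.9
[473.1 215.3] 596.0 [ 0.6225 -0.2537] (622.3, -253.1) [22.8 87.4] 8.8
shift [0.066 0.029 0.363] turn z -0.016 yaw now 48.9 tilt [-0.002 -0.   ] q [-0.49  0.87 -0.2   1.93  0.42  0.39 -0.16]
```

```bash
python3 -m pendant '[[[0.3,0.066,0.03,0,0,0,-0.016],[0.3,0.066,0.03,0.2,0,0,-0.016],[0.3,0.066,0.03,0.36,0,0,-0.016],[0.3,0.066,0.03,0.36,0,0,-0.016],[0.3,0.066,0.03,0.36,0,0,-0.016]]]';python3 -c "
from h import *
delta(.4668,.2845,.008,np.radians(49.6))"; python3 -m pendant '[[[-1,0,0,0,0,0,0],[-1,0,0,0,0,0,0],[-1,0,0,0,0,0,0],[-1,0,0,0,0,0,0],[-1,0,0,0,0,0,0],[-1,0,0,0,0,0,0]]]'; python3 -m pendant '[[[-1,0,0,-0.2,0,0,0],[-1,0,0,-0.4,0,0,0],[-1,0,0,-0.6,0,0,0],[-1,0,0,-0.6,0,0,0],[-1,0,0,-0.6,0,0,0]]]'; python3 -c "
from h import *
delta(.544,-.1895,.10,.15)"
```

```text
clock: 8.43
tool_pos: [0.4654, 0.2851, 0.0078]
tcp_rot: [-1.077, -2.948, 0.005]
ft_force: [0.2, -0.5, -0.4]
width: 0.0573
gripper_force: 0.0
shift [-0.01   0.003 -0.001] turn z 0.006 yaw now 49.8 tilt [-0.004 -0.002] q [-0.55  0.96 -0.15  1.93  0.45  0.28 -0.19]
clock: 8.93
tool_pos: [0.467, 0.2852, 0.0094]
tcp_rot: [-1.079, -2.949, -0.001]
ft_force: [-1.5, -0.1, 7.2]
width: 0.0396
gripper_force: 30.0
clock: 9.35
tool_pos: [0.4676, 0.2853, 0.0999]
tcp_rot: [-1.08, -2.95, -0.003]
ft_force: [-0.5, -0.6, -1.4]
width: 0.0397
gripper_force: 30.0
shift [-2.432 -2.089 -0.006] turn z 0.916 yaw now 49.8 tilt [0.    0.002] q [-0.48  0.8  -0.25  1.91  0.4   0.47 -0.14]
```

```bash
python3 -m pendant '[[[-1,-0.2,-0.17,0,0,0,0],[-1,-0.4,-0.34,0,0,0,0],[-1,-0.6,-0.52,0,0,0,0],[-1,-0.8,-0.69,0,0,0,0],[-1,-0.99,-0.85,0,0,0,0]]]'; python3 -m pendant '[[[-1,-0.2,-0.17,0,0,0,0.13],[-1,-0.4,-0.34,0,0,0,0.26],[-1,-0.6,-0.52,0,0,0,0.39],[-1,-0.8,-0.69,0,0,0,0.52],[-1,-0.99,-0.85,0,0,0,0.65],[-1,-0.99,-0.85,0,0,0,0.78],[-1,-0.99,-0.85,0,0,0,0.91],[-1,-0.99,-0.85,0,0,0,0.91]]]'; python3 -c "
from h import *
delta(.544,-.1895,.10,.15)"
```

```text
clock: 9.77
tool_pos: [0.4967, 0.0889, 0.0969]
tcp_rot: [-1.077, -2.946, 0.006]
ft_force: [0.3, 0.8, -1.4]
width: 0.0398
gripper_force: 30.0
clock: 10.43
tool_pos: [0.528, -0.1026, 0.0969]
tcp_rot: [-2.046, -2.38, 0.006]
ft_force: [0.6, 0.6, -0.7]
width: 0.0396
gripper_force: 30.0
shift [-0.589  0.018 -0.021] turn z 0.001 yaw now 8.6 tilt [-0.005 -0.001] q [ 0.21  0.8  -0.17  1.94  0.3   0.43 -0.03]
```

```bash
python3 -m pendant '[[[-1,-0.2,0.018,0,0,0,0],[-1,-0.4,0.018,0,0,0,0],[-1,-0.56,0.018,0,0,0,0],[-1,-0.59,0.018,0.2,0,0,0],[-1,-0.59,0.018,0.35,0,0,0],[-1,-0.59,0.018,0.42,0,0,0],[-1,-0.59,0.018,0.44,0,0,0],[-1,-0.59,0.018,0.44,0,0,0]]]';python3 -c "
from h import *
delta(.544,-.1895,.0184,.15)"
```

```text
clock: 11.1
tool_pos: [0.5445, -0.1873, 0.0312]
tcp_rot: [-2.036, -2.387, 0.005]
ft_force: [0.6, 0.0, -0.2]
width: 0.0394
gripper_force: 30.0
shift [-0.014 -0.005  0.085] turn z 0.01 yaw now 9.1 tilt [-0.005  0.001] q [ 0.35  0.94 -0.16  1.84  0.35  0.4   0.08]
```

```bash
python3 -m pendant '[[[-1,-0.014,-0.005,0.03,0,0,0],[-1,-0.014,-0.005,0.055,0,0,0],[-1,-0.014,-0.005,0.07,0,0,0],[-1,-0.014,-0.005,0.08,0,0,0],[-1,-0.014,-0.005,0.09,0,0,0],[-1,-0.014,-0.005,0.09,0,0,0]]]';python3 -c "
from h import *
delta(.544,-.1895,.0184,.15)"
```

```text
clock: 11.6
tool_pos: [0.5447, -0.1908, 0.0186]
tcp_rot: [-2.041, -2.386, 0.004]
ft_force: [-0.2, 0.3, -1.4]
width: 0.0396
gripper_force: 30.0
shift [ 0.009 -0.003  0.001] turn z 0.007 yaw now 8.9 tilt [-0.003 -0.001] q [ 0.35  0.96 -0.15  1.84  0.36  0.37  0.08]
```

Lower to contact, release to 50 mm, rise.

```bash
python3 -m pendant '[[[-1,0.009,0,0.006,0,0,0],[-1,0.009,0,0.012,0,0,0],[-1,0.009,0,0.012,0,0,0]]]'; python3 -m pendant '[[[0.2,0,0,0,0,0,0],[0.2,0,0,0,0,0,0],[0.2,0,0,0,0,0,0],[0.2,0,0,-0.1,0,0,0],[0.2,0,0,-0.3,0,0,0],[0.2,0,0,-0.5,0,0,0],[0.2,0,0,-0.6,0,0,0]]]';  python3 -c "
from h import *
delta(.5955,.2694,.10,np.radians(80))"
```

```text
clock: 11.85
tool_pos: [0.5447, -0.1908, 0.0184]
tcp_rot: [2.043, 2.386, -0.005]
ft_force: [-2.3, -2.1, 11.0]
width: 0.0399
gripper_force: 30.0
clock: 12.43
tool_pos: [0.546, -0.1895, 0.1094]
tcp_rot: [2.042, 2.386, -0.001]
ft_force: [0.8, -0.0, 0.3]
width: 0.0529
gripper_force: 0.0
shift [2.972 0.799 0.06 ] turn z -1.58 yaw now 8.9 tilt [ 0.    -0.001] q [ 0.38  0.81 -0.22  1.82  0.31  0.55  0.11]
```

```bash
python3 -m pendant '[[[0.1,0.27,0.07,0,0,0,0],[0.1,0.54,0.14,0,0,0,0],[0.1,0.8,0.21,0,0,0,0],[0.1,0.99,0.26,0,0,0,0]]]'; python3 -m pendant '[[[0.1,0.27,0.07,0,0,0,0],[0.1,0.54,0.14,0,0,0,0],[0.1,0.8,0.21,0,0,0,0],[0.1,0.99,0.26,0,0,0,0]]]';  python3 -m pendant '[[[0.1,0.27,0.07,0,0,0,0.14],[0.1,0.54,0.14,0,0,0,0.28],[0.1,0.8,0.21,0,0,0,0.42],[0.1,0.95,0.25,0,0,0,0.56],[0.1,0.95,0.25,0,0,0,0.7],[0.1,0.95,0.25,0,0,0,0.84],[0.1,0.95,0.25,0,0,0,0.84]]]'; python3 -c "
from h import *
for g in glass(robot.camera('top')): print(*g)
delta(.5957,.2694,.008,np.radians(-29))"
```

```text
clock: 12.77
tool_pos: [0.5607, -0.032, 0.1068]
tcp_rot: [-2.037, -2.388, -0.0]
ft_force: [0.9, 0.5, 0.6]
width: 0.0483
gripper_force: 0.0
clock: 13.1
tool_pos: [0.5756, 0.1214, 0.1064]
tcp_rot: [-2.035, -2.388, 0.0]
ft_force: [0.2, 0.5, 1.0]
width: 0.0483
gripper_force: 0.0
clock: 13.68
tool_pos: [0.5903, 0.2637, 0.1059]
tcp_rot: [-2.706, -1.595, 0.006]
ft_force: [-0.5, -0.1, 0.0]
width: 0.0483
gripper_force: 0.0
[390.1 266.5] 605.0 [ 0.533  -0.1157] (534.1, -115.0) [44.3 52.1] 70.3
[435.4 260.4] 432.5 [ 0.5452 -0.1911] (545.2, -192.3) [37.2 40.1] 9.6
[479.  255.2] 566.0 [ 0.5556 -0.2638] (555.8, -265.4) [44.6 50.3] 19.8
[162.8 224.1] 304.0 [0.5957 0.2699] (595.8, 270.4) [30.7 35.9] 1.4
[473.  215.3] 602.5 [ 0.6225 -0.2535] (622.2, -252.5) [23.  85.2] 8.6
shift [0.057 0.011 0.653] turn z 0.006 yaw now -28.7 tilt [-0.003 -0.001] q [-0.52  0.88  0.06  1.6  -0.07  0.66 -0.93]
```

```bash
python3 -m pendant '[[[0.1,0.057,0.011,0.2,0,0,0],[0.1,0.057,0.011,0.4,0,0,0],[0.1,0.057,0.011,0.6,0,0,0],[0.1,0.057,0.011,0.65,0,0,0],[0.1,0.057,0.011,0.65,0,0,0],[0.1,0.057,0.011,0.65,0,0,0]]]';python3 -c "
from h import *
delta(.5957,.2696,.008)"; python3 -m pendant '[[[-1,0,0,0,0,0,0],[-1,0,0,0,0,0,0],[-1,0,0,0,0,0,0],[-1,0,0,0,0,0,0],[-1,0,0,0,0,0,0],[-1,0,0,0,0,0,0]]]'; python3 -m pendant '[[[-1,0,0,-0.2,0,0,0],[-1,0,0,-0.4,0,0,0],[-1,0,0,-0.6,0,0,0],[-1,0,0,-0.6,0,0,0],[-1,0,0,-0.6,0,0,0]]]'; python3 -c "
from h import *
delta(.4615,-.1263,.10)"
```

```text
clock: 14.23
tool_pos: [0.5967, 0.2688, 0.0094]
tcp_rot: [-2.704, -1.597, 0.004]
ft_force: [0.6, 0.6, -0.3]
width: 0.0484
gripper_force: 0.0
shift [ 0.001 -0.008  0.01 ] turn z 0 yaw now -28.9 tilt [-0.003 -0.   ] q [-0.52  1.03  0.04  1.59 -0.08  0.52 -0.93]
clock: 14.73
tool_pos: [0.5975, 0.2697, 0.0108]
tcp_rot: [-2.705, -1.596, -0.0]
ft_force: [-0.7, 0.3, 6.9]
width: 0.033
gripper_force: 30.6
clock: 15.15
tool_pos: [0.5979, 0.2699, 0.1012]
tcp_rot: [-2.705, -1.596, -0.003]
ft_force: [-1.0, 0.6, 0.2]
width: 0.033
gripper_force: 30.5
shift [-2.751  0.481  0.003] turn z 0 yaw now -28.9 tilt [0.001 0.001] q [-0.52  0.9   0.06  1.58 -0.07  0.66 -0.94]
```

```bash
python3 -m pendant '[[[-1,-0.25,0.044,0,0,0,0],[-1,-0.5,0.088,0,0,0,0],[-1,-0.75,0.13,0,0,0,0],[-1,-0.97,0.17,0,0,0,0]]]'; python3 -m pendant '[[[-1,-0.25,0.044,0,0,0,0],[-1,-0.5,0.088,0,0,0,0],[-1,-0.75,0.13,0,0,0,0],[-1,-0.97,0.17,0,0,0,0]]]'; python3 -m pendant '[[[-1,-0.25,0.044,0,0,0,0],[-1,-0.5,0.088,0,0,0,0],[-1,-0.7,0.12,0,0,0,0],[-1,-0.78,0.137,0,0,0,0],[-1,-0.78,0.137,0,0,0,0],[-1,-0.78,0.137,0,0,0,0]]]'; python3 -c "
from h import *
delta(.4615,-.1263,.032)"
```

```text
clock: 15.48
tool_pos: [0.5461, 0.127, 0.0979]
tcp_rot: [-2.705, -1.596, 0.01]
ft_force: [0.2, -0.5, -1.3]
width: 0.0329
gripper_force: 30.5
clock: 15.82
tool_pos: [0.4981, -0.0124, 0.0984]
tcp_rot: [-2.704, -1.595, 0.009]
ft_force: [0.8, -0.6, -0.8]
width: 0.0333
gripper_force: 30.5
clock: 16.32
tool_pos: [0.4613, -0.1225, 0.0988]
tcp_rot: [-2.705, -1.594, 0.006]
ft_force: [-0.3, -0.1, -1.5]
width: 0.0331
gripper_force: 30.5
shift [-0.02   0.015  0.445] turn z 0 yaw now -29.0 tilt [-0.004  0.   ] q [ 0.19  0.75 -0.04  2.12  0.11  0.27 -0.46]
```

```bash
python3 -m pendant '[[[-1,-0.02,0.015,0.15,0,0,0],[-1,-0.02,0.015,0.3,0,0,0],[-1,-0.02,0.015,0.4,0,0,0],[-1,-0.02,0.015,0.43,0,0,0],[-1,-0.02,0.015,0.46,0,0,0],[-1,-0.02,0.015,0.46,0,0,0]]]'; python3 -c "
from h import *
delta(.4615,-.1263,.0198)"
```

```text
clock: 16.82
tool_pos: [0.4624, -0.1249, 0.03]
tcp_rot: [-2.702, -1.598, 0.005]
ft_force: [-0.2, -0.3, -0.5]
width: 0.033
gripper_force: 30.5
shift [-0.011 -0.001  0.068] turn z 0 yaw now -28.8 tilt [-0.004  0.   ] q [ 0.18  0.9  -0.02  2.13  0.13  0.12 -0.46]
```

```bash
python3 -m pendant '[[[-1,-0.01,0,0.02,0,0,0],[-1,-0.01,0,0.04,0,0,0],[-1,-0.01,0,0.06,0,0,0],[-1,-0.01,0,0.07,0,0,0],[-1,-0.01,0,0.078,0,0,0],[-1,-0.01,0,0.083,0,0,0],[-1,-0.01,0,0.083,0,0,0]]]'; python3 -m pendant '[[[0.1,0,0,0,0,0,0],[0.1,0,0,0,0,0,0],[0.1,0,0,0,0,0,0],[0.1,0,0,-0.1,0,0,0],[0.1,0,0,-0.3,0,0,0],[0.1,0,0,-0.5,0,0,0],[0.1,0,0,-0.6,0,0,0]]]';  python3 -c "
from h import *
delta(.5997,.0966,.12)"
```

```text
clock: 17.4
tool_pos: [0.4616, -0.1277, 0.0196]
tcp_rot: [-2.706, -1.596, 0.003]
ft_force: [-2.3, 0.4, 16.9]
width: 0.0333
gripper_force: 30.4
clock: 17.98
tool_pos: [0.4623, -0.1278, 0.1103]
tcp_rot: [2.705, 1.596, -0.002]
ft_force: [-0.2, 0.5, 0.3]
width: 0.0485
gripper_force: 0.0
shift [ 1.752  0.078 -0.067] turn z 0 yaw now -28.9 tilt [-0.001 -0.001] q [ 0.2   0.73 -0.05  2.11  0.12  0.3  -0.45]
```

```bash
python3 -m pendant '[[[-0.1,0.25,0.01,0,0,0,0],[-0.1,0.5,0.02,0,0,0,0],[-0.1,0.75,0.03,0,0,0,0],[-0.1,0.99,0.04,0,0,0,0]]]'; python3 -m pendant '[[[-0.1,0.25,0.01,0,0,0,0],[-0.1,0.5,0.02,0,0,0,0],[-0.1,0.7,0.03,0,0,0,0],[-0.1,0.76,0.04,0,0,0,0],[-0.1,0.76,0.04,0,0,0,0],[-0.1,0.76,0.04,0,0,0,0]]]'; python3 -c "
from h import *
delta(.5997,.0966,.06)
for g in glass(robot.camera('top')): print(*g)
c=robot.camera('scene');cv2.imwrite('pics/s3.png',cv2.resize(c['pixels'][150:330,120:500,::-1],None,fx=2.1,fy=2.1))"
```

```text
clock: 18.32
tool_pos: [0.5395, 0.0013, 0.1079]
tcp_rot: [-2.705, -1.596, 0.004]
ft_force: [0.9, -0.9, -0.3]
width: 0.0397
gripper_force: 0.0
clock: 18.82
tool_pos: [0.5983, 0.0953, 0.107]
tcp_rot: [-2.705, -1.596, 0.008]
ft_force: [0.3, -1.0, -0.2]
width: 0.0397
gripper_force: 0.0
shift [0.013 0.005 0.313] turn z 0 yaw now -28.9 tilt [-0.005 -0.002] q [-0.24  0.84  0.    1.73 -0.    0.58 -0.74]
[392.  265.9] 391.0 [ 0.5342 -0.1189] (534.4, -115.2) [43.5 46.6] 69.1
[435.2 260.1] 360.0 [ 0.5457 -0.1909] (544.8, -190.3) [37.2 36.1] 8.6
[478.7 255. ] 513.0 [ 0.556  -0.2633] (556.2, -262.7) [41.2 46.7] 80.1
[472.9 215.4] 574.5 [ 0.6224 -0.2534] (622.3, -252.3) [22.6 84. ] 8.8
```

View pics/s3.png

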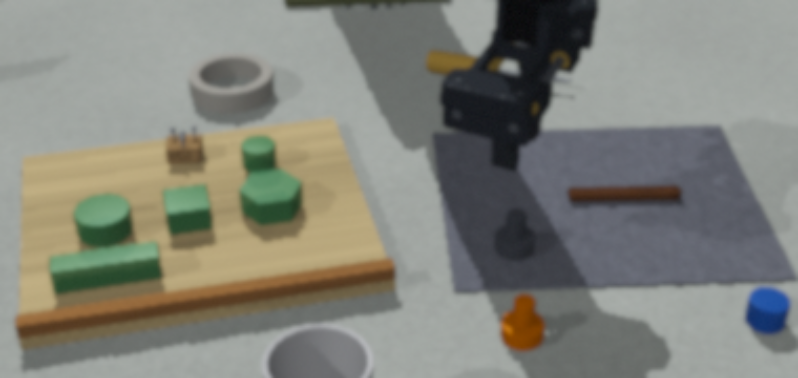

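All three glasses lie on the board. The weight's knob top is at crop (516,213), or scene pixel (365.7,251.4), so I'll cross-check its position and the shaded small round.

```bash
python3 -c "
from h import *
c=robot.camera('scene')
print('weight',ray(c,(365.7,251.4),.043),ray(c,(366,266),.003))
hsv=cv2.cvtColor(c['pixels'],cv2.COLOR_RGB2HSV)
m=cv2.inRange(hsv,(55,90,20),(85,255,255))
for k in cv2.findContours(m,0,cv2.CHAIN_APPROX_NONE)[0]:
    if cv2.contourArea(k)>80:
        x,y,w,h=cv2.boundingRect(k)
        if 120<x<320: print((x,y,w,h),ray(c,(x+w/2-.5,y+h/2-.5),.0245))
"
```

```text
weight [0.60203486 0.09882783] [0.59466358 0.10311019]
(146, 274, 50, 15) [ 0.63409673 -0.25175101]
(158, 254, 24, 13) [ 0.57272351 -0.26032462]
(201, 250, 19, 11) [ 0.56371297 -0.18707204]
(236, 242, 26, 14) [ 0.54935425 -0.11568969]
(237, 223, 16, 16) [ 0.48831767 -0.12357177]
```

```bash
python3 -m pendant '[[[-0.1,0.02,0.005,0.15,0,0,0],[-0.1,0.02,0.005,0.3,0,0,0],[-0.1,0.02,0.005,0.45,0,0,0],[-0.1,0.02,0.005,0.53,0,0,0],[-0.1,0.02,0.005,0.56,0,0,0],[-0.1,0.02,0.005,0.56,0,0,0]]]'; python3 -c "
from h import *
delta(.6005,.0975,.023)
c=robot.camera('scene');cv2.imwrite('pics/s4.png',cv2.resize(c['pixels'][190:310,290:450,::-1],None,fx=4.5,fy=4.5))"
```

```text
clock: 19.47
tool_pos: [0.6002, 0.0975, 0.0228]
tcp_rot: [-2.705, -1.594, 0.008]
ft_force: [1.2, -0.0, -0.3]
width: 0.0398
gripper_force: 0.0
shift [ 0.001  0.002 -0.002] turn z 0 yaw now -29.0 tilt [-0.005 -0.001] q [-0.24  0.97  0.    1.74 -0.    0.43 -0.74]
```

View pics/s4.png

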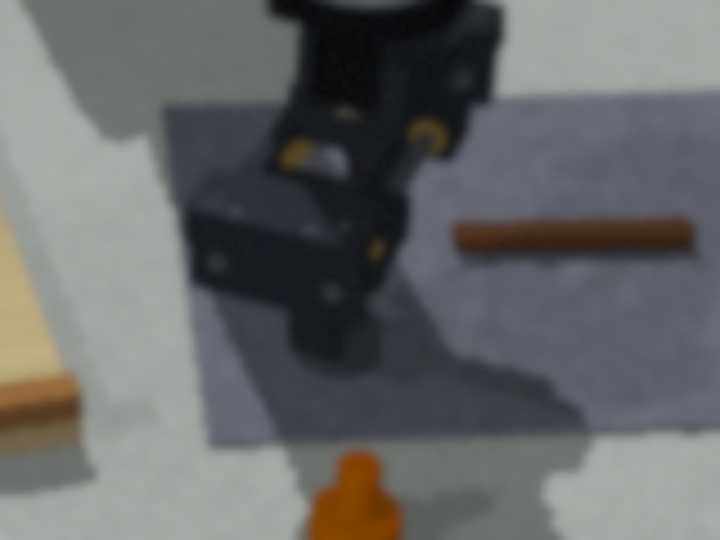

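The fingers straddle the knob above the base (crop 335,340). Gripping.

```bash
python3 -m pendant '[[[-1,0,0,0,0,0,0],[-1,0,0,0,0,0,0],[-1,0,0,0,0,0,0],[-1,0,0,0,0,0,0],[-1,0,0,0,0,0,0],[-1,0,0,0,0,0,0],[-1,0,0,0,0,0,0]]]' 40; python3 -m pendant '[[[-1,0,0,-0.15,0,0,0],[-1,0,0,-0.3,0,0,0],[-1,0,0,-0.5,0,0,0],[-1,0,0,-0.7,0,0,0],[-1,0,0,-0.7,0,0,0],[-1,0,0,-0.7,0,0,0]]]'; python3 -c "
from h import *
for g in glass(robot.camera('top')): print(*g)
delta(.545,-.1905,.13)"
```

```text
clock: 20.1
tool_pos: [0.6014, 0.0988, 0.0244]
tcp_rot: [-2.705, -1.596, 0.003]
ft_force: [-1.6, -0.2, 6.5]
width: 0.0167
gripper_force: 40.0
clock: 20.6
tool_pos: [0.6021, 0.0989, 0.1297]
tcp_rot: [-2.706, -1.597, 0.0]
ft_force: [0.2, 0.5, -3.4]
width: 0.017
gripper_force: 40.0
[393.4 269.6] 201.0 [ 0.5281 -0.1213] (528.1, -116.6) [35.  45.2] 1.4
[435.  260.2] 347.0 [ 0.5454 -0.1905] (544.5, -189.8) [36.9 36.7] 9.0
[478.8 254.9] 506.5 [ 0.5562 -0.2634] (556.0, -262.1) [43.5 43.5] 1.4
[473.  215.4] 571.0 [ 0.6224 -0.2536] (622.3, -253.3) [22.6 83.1] 8.6
shift [-1.867  0.607 -0.01 ] turn z 0 yaw now -28.9 tilt [-0.004 -0.001] q [-0.24  0.81  0.    1.71 -0.01  0.62 -0.74]
```

```bash
python3 -m pendant '[[[-1,-0.22,0.07,0,0,0,0],[-1,-0.45,0.145,0,0,0,0],[-1,-0.7,0.228,0,0,0,0],[-1,-0.95,0.31,0,0,0,0]]]'; python3 -m pendant '[[[-1,-0.22,0.07,0,0,0,0],[-1,-0.45,0.145,0,0,0,0],[-1,-0.7,0.228,0,0,0,0],[-1,-0.85,0.28,0,0,0,0],[-1,-0.92,0.3,0,0,0,0],[-1,-0.92,0.3,0,0,0,0],[-1,-0.92,0.3,0,0,0,0]]]'; python3 -c "
from h import *
delta(.545,-.1905,.085)
c=robot.camera('top')
for g in glass(c): print(*g)
cv2.imwrite('pics/t5.png',cv2.resize(c['pixels'][170:370,320:550,::-1],None,fx=3,fy=3))"
```

```text
clock: 20.98
tool_pos: [0.571, -0.0494, 0.1265]
tcp_rot: [-2.701, -1.597, 0.01]
ft_force: [0.3, -1.3, -2.4]
width: 0.0171
gripper_force: 40.0
clock: 21.57
tool_pos: [0.5453, -0.1895, 0.1276]
tcp_rot: [-2.702, -1.595, 0.005]
ft_force: [-0.1, 0.7, -2.9]
width: 0.0167
gripper_force: 40.0
shift [-0.006  0.003  0.284] turn z 0 yaw now -28.9 tilt [-0.005  0.002] q [ 0.29  0.78 -0.07  1.81  0.09  0.56 -0.33]
[396.8 308.8] 144.5 [ 0.4632 -0.1279] (463.3, -127.3) [27.7 26.1] 77.4
[391.  266.9] 488.5 [ 0.5324 -0.1172] (534.1, -115.2) [43.9 50.9] 64.5
[428.9 255. ] 84.5 [ 0.5539 -0.1803] (555.7, -180.3) [16.7 34.5] 50.7
[455.  214.8] 93.0 [ 0.6227 -0.2234] (623.7, -224.3) [15.8 31.8] 32.3
```

View pics/t5.png

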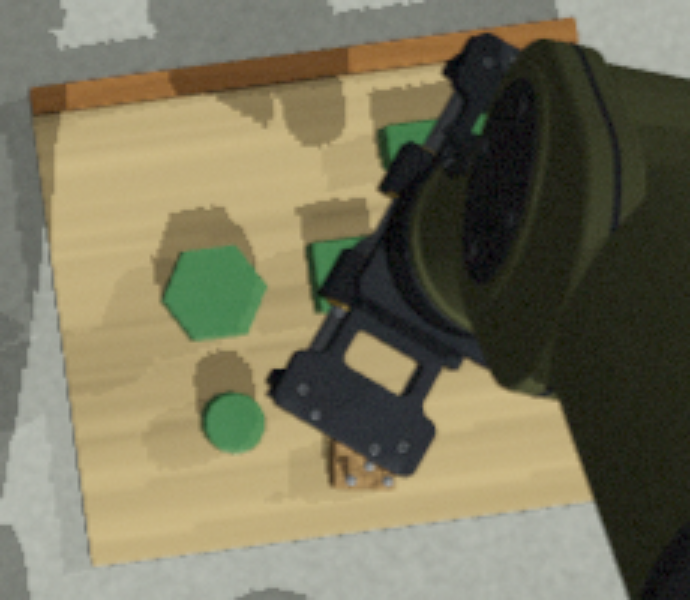

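The hexagon is at crop (215,293) and the small round at (233,422), in line in front of it. The measurement puts it about 1.5 mm from its target, so I'll lower the weight.

```bash
python3 -m pendant '[[[-1,-0.006,0.003,0.12,0,0,0],[-1,-0.006,0.003,0.24,0,0,0],[-1,-0.006,0.003,0.33,0,0,0],[-1,-0.006,0.003,0.38,0,0,0],[-1,-0.006,0.003,0.4,0,0,0],[-1,-0.006,0.003,0.4,0,0,0]]]'; python3 -c "
from h import *
delta(.545,-.1905,.0584)"
```

```text
clock: 22.12
tool_pos: [0.5458, -0.1902, 0.0683]
tcp_rot: [-2.702, -1.599, 0.005]
ft_force: [-0.5, -0.2, -3.0]
width: 0.0165
gripper_force: 40.0
shift [-0.004 -0.003  0.066] turn z 0 yaw now -28.8 tilt [-0.004  0.001] q [ 0.29  0.88 -0.06  1.83  0.1   0.44 -0.34]
```

```bash
python3 -m pendant '[[[-1,-0.004,-0.003,0.02,0,0,0],[-1,-0.004,-0.003,0.04,0,0,0],[-1,-0.004,-0.003,0.055,0,0,0],[-1,-0.004,-0.003,0.065,0,0,0],[-1,-0.004,-0.003,0.072,0,0,0],[-1,-0.004,-0.003,0.077,0,0,0],[-1,-0.004,-0.003,0.077,0,0,0]]]'
```

```text
clock: 22.7
tool_pos: [0.5449, -0.1925, 0.0584]
tcp_rot: [-2.705, -1.596, 0.004]
ft_force: [-1.8, 1.2, 5.3]
width: 0.0168
gripper_force: 40.0
```

```bash
python3 -m pendant '[[[-0.2,0,0,0,0,0,0],[-0.2,0,0,0,0,0,0],[-0.2,0,0,0,0,0,0],[-0.2,0,0,0,0,0,0],[-0.2,0,0,-0.1,0,0,0],[-0.2,0,0,-0.3,0,0,0],[-0.2,0,0,-0.5,0,0,0],[-0.2,0,0,-0.7,0,0,0]]]'; python3 -m pendant '[[[-0.2,0.25,0,-0.1,0,0,0],[-0.2,0.5,0,-0.1,0,0,0],[-0.2,0.75,0,-0.1,0,0,0],[-0.2,0.98,0,-0.1,0,0,0],[-0.2,0.98,0,-0.1,0,0,0],[-0.2,0.98,0,-0.1,0,0,0]]]'; python3 -m pendant '[[[-0.2,0.25,0,0,0,0,0],[-0.2,0.5,0,0,0,0,0],[-0.2,0.75,0,0,0,0,0],[-0.2,0.98,0,0,0,0,0],[-0.2,0.98,0,0,0,0,0],[-0.2,0.98,0,0,0,0,0]]]'; python3 -c "
from h import *
c=robot.camera('top');s=robot.camera('scene')
for g in glass(c): print(*g)
im=np.vstack([cv2.resize(c['pixels'][190:330,360:530,::-1],(364,300)),cv2.resize(s['pixels'][190:310,120:310,::-1],(475,300))[:,:364]])
cv2.imwrite('pics/f.png',im)"
```

```text
clock: 23.37
tool_pos: [0.5448, -0.1922, 0.1631]
tcp_rot: [-2.704, -1.596, 0.006]
ft_force: [-0.8, -0.3, -1.0]
width: 0.0352
gripper_force: 0.0
clock: 23.87
tool_pos: [0.6171, -0.0602, 0.1768]
tcp_rot: [-2.7, -1.603, 0.003]
ft_force: [-0.6, -0.3, -0.3]
width: 0.0351
gripper_force: 0.0
clock: 24.37
tool_pos: [0.6873, 0.0663, 0.1761]
tcp_rot: [-2.702, -1.599, 0.005]
ft_force: [-0.6, -0.8, -0.0]
width: 0.0354
gripper_force: 0.0
[392.1 271.3] 86.0 [ 0.5252 -0.1191] (527.8, -118.0) [34.7 26. ] 72.6
[478.9 254.8] 503.0 [ 0.5562 -0.2636] (555.5, -262.5) [40.4 46.9] 84.9
[473.1 215.3] 555.5 [ 0.6225 -0.2538] (622.1, -251.9) [22.6 84.9] 8.6
```

View pics/f.png

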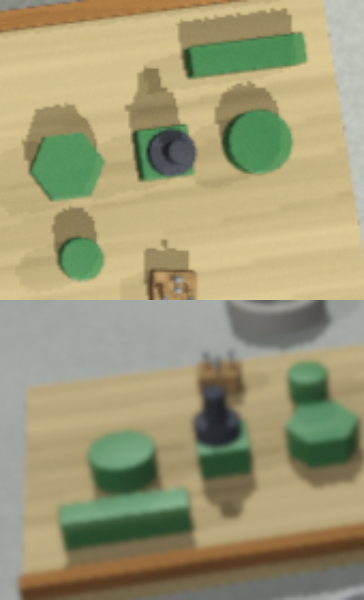

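The weight stands upright on the square, with its base at about (171,153) against a square centre of about (164,152) in the upper crop. I'll check the offset allowing for height.

```bash
python3 -c "
from h import *
c=robot.camera('top');s=robot.camera('scene')
f=lambda x,y:(360+x/2.14,190+y/2.14)
print(ray(c,f(171,153),.049),'knob',ray(c,f(180,152),.077),'sq',ray(c,f(164.5,152),.034))
im=c['pixels'].astype(int);P=im[245:280,415:460]
hsv=cv2.cvtColor(c['pixels'],cv2.COLOR_RGB2HSV)
g=cv2.inRange(hsv,(50,100,20),(90,255,255)); d=(c['pixels'].max(2)<75).astype(np.uint8)*255
for n,m,z in(('g',g,.0245),('dark',d&~g,.049),('sq+w',g|d,.03)):
    q=np.zeros_like(m);q[240:285,412:460]=m[240:285,412:460]
    k=max(cv2.findContours(q,0,cv2.CHAIN_APPROX_NONE)[0],key=cv2.contourArea)
    (u,v),r=cv2.minEnclosingCircle(k);print(n,cv2.boundingRect(k),(u,v,r),ray(c,(u,v),z),cv2.minAreaRect(k))
g2=lambda x,y:(120+x/2.5,190+(y-300)/2.5)
print('scene base',ray(s,g2(217,428),.049),'knob',ray(s,g2(213,392),.077))
"
```

```text
[ 0.5424377  -0.19336971] knob [ 0.54211663 -0.19391858] sq [ 0.54373899 -0.19159573]
g (423, 248, 23, 25) (435.0, 260.0, 15.620599746704102) [ 0.54579914 -0.19046608] ((434.78045654296875, 260.5243835449219), (22.638463973999023, 23.08019256591797), 83.6598129272461)
dark (429, 251, 17, 19) (438.0, 260.0, 10.295730590820312) [ 0.54479042 -0.19025512] ((436.9000549316406, 258.79998779296875), (14.758047103881836, 18.782970428466797), 63.43495178222656)
sq+w (423, 248, 23, 25) (435.0, 260.0, 15.620599746704102) [ 0.54554525 -0.18932558] ((434.7255859375, 260.5304870605469), (22.638463973999023, 23.190624237060547), 83.6598129272461)
scene base [ 0.55339409 -0.19098724] knob [ 0.54716425 -0.19128968]
```

The weight is within about 3 mm of the square's centre, and the glasses are within about 2 mm of theirs. Handing in.

```bash
python3 -c "
from station import robot
print(robot.hand_in())"
```

```text
the job is handed in; nothing more can be done
None
```

I handed the job in, but the system gave no verdict; by camera the bar, square and small round lie within about 2 mm of their places, the weight stands upright within about 3 mm of the square's centre, and I did not touch the pin block or lathekin.

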